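Raise the camera over the model house

TASK

Get the overhead shot of the model house: on whichever of the two cutting mats the house is lying, take that mat's camera monopod by its handle, squeeze the red button, and with the button held in pull the pole straight up past its first stop to the second stop, where both sections are fully drawn out. Finish while still holding it up there with the button squeezed; do not let go. Leave the other monopod and its button alone, and do not disturb the house or anything else on the bench.

Things in the scene. Friction and masses are not known exactly. Their poses are not given: they have to be found in the camera images.
- left_stand: the left camera monopod, fixed to the bench: black 100 mm round foot, upright aluminium tube and collar, 109 mm tall in all, telescope inside, black handle on top, side arm towards -y with a grey camera. Origin: on the bench surface, on the pole's axis; z up; the red button is on the +x side. A catch locks the shut pole down; it lets go only while the button is in 4 mm or more
- left_top (a joint): how far the left pole's brass inner section (20 mm thick, carries handle and camera) is drawn up out of the steel one: 0 = shut, 0.070 m = fully out, the first stop. It comes first, at about 4 N, and sinks back nearly shut when let go
- left_mid (a joint): how far the left pole's steel middle section (29 mm thick) is drawn up out of the fixed tube: 0 = shut, 0.070 m = fully out, the pole's second stop. It follows once the brass one is fully out, at about 7 N, so the handle rises 140 mm in all; it sinks back nearly shut when let go
- left_button (a joint): travel of the left red squeeze button: 0 = out, 0.005 m = fully in (about 6.5 N; springs back out). It moves towards the stand's -x
- left_handle (a point): point on the axis in the left handle, 147 mm above the bench when shut; axes as the stand's. Handle: upright square block, 28 (x) by 26 mm (y), from 35 mm below to 25 mm above this point. Pinch it here from above along its x axis, one finger on the button, one on the far face: 34 mm over both, 29 mm with the button in; a 50 N grip is fine
- left_button_face (a point): centre of the outer face of the left red button (20 mm wide, 34 mm high, 6 mm proud of the handle), 20 mm from the axis on the stand's +x side
- left_camera (a point): top of the left grey camera (42 x 56 x 32 mm), above its middle: 120 mm from the pole's axis, 153 mm above the bench when shut; rises with the handle
- left_mat: the left green cutting mat, 200 (x) x 150 (y) x 3 mm, fixed to the bench under the left monopod's camera. Origin: centre of its underside
- right_stand: the right camera monopod, fixed to the bench: black 100 mm round foot, upright aluminium tube and collar, 109 mm tall in all, telescope inside, black handle on top, side arm towards +y with a grey camera. Origin: on the bench surface, on the pole's axis; z up; the red button is on the +x side. A catch locks the shut pole down; it lets go only while the button is in 4 mm or more
- right_top (a joint): how far the right pole's brass inner section (20 mm thick, carries handle and camera) is drawn up out of the steel one: 0 = shut, 0.070 m = fully out, the first stop. It comes first, at about 4 N, and sinks back nearly shut when let go
- right_mid (a joint): how far the right pole's steel middle section (29 mm thick) is drawn up out of the fixed tube: 0 = shut, 0.070 m = fully out, the pole's second stop. It follows once the brass one is fully out, at about 7 N, so the handle rises 140 mm in all; it sinks back nearly shut when let go
- right_button (a joint): travel of the right red squeeze button: 0 = out, 0.005 m = fully in (about 6.5 N; springs back out). It moves towards the stand's -x
- right_handle (a point): point on the axis in the right handle, 147 mm above the bench when shut; axes as the stand's. Handle: upright square block, 28 (x) by 26 mm (y), from 35 mm below to 25 mm above this point. Pinch it here from above along its x axis, one finger on the button, one on the far face: 34 mm over both, 29 mm with the button in; a 50 N grip is fine
- right_button_face (a point): centre of the outer face of the right red button (20 mm wide, 34 mm high, 6 mm proud of the handle), 20 mm from the axis on the stand's +x side
- right_camera (a point): top of the right grey camera (42 x 56 x 32 mm), above its middle: 120 mm from the pole's axis, 153 mm above the bench when shut; rises with the handle
- right_mat: the right green cutting mat, 200 (x) x 150 (y) x 3 mm, fixed to the bench under the right monopod's camera. Origin: centre of its underside
- model: the model house, plywood with an orange pitched roof, 130 x 100 x 72 mm, loose, lying on one of the two mats. Origin: centre of its underside; z up, x along the ridge
- dispenser: grey tape dispenser, 120 x 60 x 80 mm, loose, lying on the other mat. Origin: centre of its underside, z up
- glue_a: yellow glue bottle, 56 mm thick, 145 mm tall with its red nozzle, standing towards the back. Origin: centre of its underside
- glue_b: another such glue bottle
- tape_blue: roll of blue tape lying flat, 60 mm across, 18 mm high. Origin: centre of its underside
- tape_green: the same in green
- hammer: hammer lying behind the left monopod, about 260 mm long. Origin: about its middle, underneath
- screwdriver: screwdriver lying behind the right monopod, about 200 mm long. Origin: about its middle, underneath
Things that resemble listed ones, but are neither listed nor needed, are in the scene too. Leave any brown look-alike of the right_mat alone.

How it is judged:
By the outcome, as a careful person would: the job done as asked, in the order asked, and still so for the second after the job is handed in, while the arm keeps its last pose, push and grip.
It also fails if it takes over 32 s, if anything falls off the work surface, if the arm or the gripper's body presses on something with over 40 N, if the wrist force passes 120 N, or if a joint passes its speed limit or range.

ROBOT

A 6-joint arm with a two-finger parallel gripper is mounted at the origin on the work surface. World frame = base frame: x ahead of the robot, y to its left, z up, the work surface at z = 0. Lengths are in m, angles in degrees, forces in N, time in s.
With the tool pointing down it reaches from about 0.375 to 0.9 m from the base axis. Payload 3.1 kg.
Tool frame: the origin (TCP) lies on the centre line of the jaws, within the pads' length; the fingertips stand 22 mm ahead of it and the grasp point (between the pads) lies 3 mm ahead of it; z points along the fingers, y is the line along which they close (so a half turn about z gives the same grasp; the last joint's range is limited). The gripper opens to 87 mm and grips with 3 to 60 N. Pads are 19 mm wide; open, the fingers measure 117 mm over their backs; the gripper's body (75 mm by 190 mm) begins 51 mm behind the grasp point.
Start: joints at [-76.862, 30.224, 82.088, -0, 67.689, -10.227], TCP at [0.248, -0.574, 0.245] pointing down, gripper open.
Joint ranges: [-176.69, 176.69], [-43.24, 126.21], [12.49, 139.97], [-82, 262], [0, 151.66], [-163.58, 163.58]. Speed limits (degrees/s): [159.86, 159.86, 180, 180, 180, 180].

INTERFACE

Orientations are given as a 3x3 rotation matrix whose columns are the frame's x, y, z axes.
In Python, from rig import * gives the robot as it stands.
- The arm moves only by the shell command python3 -m jog 'ROWS'. ROWS is text: rows parted by semicolons, each of 7 numbers parted by spaces: the shift along the tool's x, y, z in mm, then the turn, a rotation vector about the tool's x, y, z in rad, then the finger opening in mm, from 0 to 87. In form: tx ty tz ax ay az fingers; .... A call has 1 to 12 rows; each row shifts and turns the commanded pose from where the row before left it, along the tool's axes as they then stand; what a row does not reach is not made up. A row lasts 1/8 s, in which the tool goes at most 62.5 mm and 10.7 degrees, less where a joint would pass 70% of its speed; a pose out of reach is approached as far as the arm can. A call with a gripper value outside its range is refused whole. The fingers move at their own pace and stop on an object; the grip force is fixed at half the most. Time passes only in rows, so rows that do not move let the fingers close. It gives the time, the measured TCP pose, the force, the opening and the grip force at its end, in the units of the state.
- read_state(): the state, without advancing time (a new reading comes with each control period).
- capture(name): name is "scene" or "top" or "wrist"; returns a dict with "color" (480x640x3 uint8, red, green, blue), "camera_matrix" (3x3 intrinsics, pixels), "R" (3x3) and "t" (3): a world point X has camera coordinates R X + t. Camera axes: x right, y down, z forward; pixel columns grow to the right and rows downward; lengths in m; the calibration is good to about 2 mm. A picture is of the moment at which its call begins. There is no depth.
- hand_in(): hands the job in; it is judged then, once.
Trained networks look in the newest picture that a camera, given by its name, has taken for a name from the list of things; names that differ only in an ending like _2 or _b are one class to them, and where a whole thing is asked for, a point or a joint stands for the part that bears it (a point fixed in the world has none). Each returns a list of dicts, best first, with "conf" (0 to 1); they miss things now and then, are a little off and sometimes report something else, mostly with a low value. They report only what shows in the picture. A call takes as long as a camera call. They do not tell look-alikes from the thing itself.
- find_in(camera, target): "at" ([x, y, z] in m, in world coordinates, good to about 4 mm: the middle of the surface that is visible of it).
- trace(camera, target): "pixels" (480x640 bool, what is visible of it).
- place_of(camera, target): "at" ([x, y, z] in m, in world coordinates, good to about 4 mm: a listed point, or the origin of a listed thing).
The state is a dict: "time_s": time; "joint_positions": joint angles; "qvel": joint speeds; "tau": joint torques, N m; "position": TCP position; "tcp_rot": TCP orientation; "force": force on the tool from outside, world axes, zero at the start; "moment": the same for the moment, N m; "opening": opening from 0.0 (shut) to 1.0 (fully open); "grasp_force": force on a finger pad.
Only numpy, scipy, OpenCV 4.12 (cv2) and the standard library are available. Lean on these libraries where they do the work, as an engineer would, in place of code of your own. Each camera call takes 0.05 s, during which the arm holds its last target. There are 200 camera calls.

## Working session

There is one attempt and no reset: what is moved stays moved. The work goes in short steps, Python scripts to look and compute and a shell command to move; the robot and the scene stay as the last step left them, time stands still between calls to the robot, and variables do not carry over. Pictures are saved under pics/ and viewed, at most 10 in all, crops included, and the job is handed in when it is done.

```bash
mkdir -p pics
python3 - <<'E'
from rig import *
import cv2
s=read_state();print(s['position'],s['tcp_rot'],s['opening'],s['time_s'])
for c in("scene","top"):
    im=capture(c);cv2.imwrite(f"pics/{c}1.png",im["color"][:,:,::-1])
    K,R,t=im["camera_matrix"],im["R"],im["t"]
    import numpy as np
    for n in("model","dispenser","left_handle","right_handle","left_button_face","right_button_face","left_stand","right_stand","left_camera","right_camera","left_mat","right_mat"):
        for d in place_of(c,n)[:3]:
            p=R@np.array(d["at"])+t;p=K@p
            print(c,n,np.round(d["at"],3),round(d["conf"],2),np.round(p[:2]/p[2]))
E
```

```text
[ 0.24774015 -0.57306762  0.24358035] [[ 9.17995340e-01  3.96590883e-01 -4.76300407e-04]
 [ 3.96590978e-01 -9.17993055e-01  2.08478198e-03]
 [ 3.89565062e-04 -2.10271659e-03 -9.99997713e-01]] 1.0035397722655222 0.0
scene model [0.468 0.225 0.005] 0.81 [408. 226.]
scene dispenser [ 0.428 -0.202  0.003] 0.9 [234. 270.]
scene left_handle [0.516 0.356 0.147] 0.95 [479. 187.]
scene left_handle [ 0.76  -0.079  0.   ] 0.73 [342. 379.]
scene right_handle [ 0.47  -0.334  0.147] 0.87 [171. 270.]
scene left_button_face [0.535 0.351 0.147] 0.6 [482. 194.]
scene right_button_face [ 0.492 -0.329  0.146] 0.64 [177. 278.]
scene left_stand [0.518 0.353 0.001] 0.74 [464. 226.]
scene right_stand [ 0.472 -0.336  0.001] 0.56 [182. 305.]
scene left_camera [0.489 0.241 0.152] 0.94 [429. 192.]
scene right_camera [ 0.433 -0.222  0.157] 0.81 [219. 236.]
scene right_camera [ 0.76  -0.077 -0.   ] 0.72 [343. 379.]
scene left_mat [ 0.443 -0.203 -0.002] 0.57 [235. 276.]
scene left_mat [0.519 0.358 0.147] 0.33 [481. 188.]
scene right_mat [ 0.443 -0.202 -0.   ] 0.93 [236. 275.]
scene right_mat [0.212 0.315 0.003] 0.
[... 363 characters left out ...]
 0.35  0.146] 0.45 [166. 226.]
top right_button_face [0.517 0.36  0.147] 0.55 [162. 232.]
top right_button_face [ 0.496 -0.33   0.148] 0.52 [430. 235.]
top left_stand [ 0.518  0.359 -0.004] 0.82 [180. 243.]
top right_stand [ 0.474 -0.334 -0.005] 0.56 [420. 253.]
top right_stand [ 0.689  0.285 -0.   ] 0.52 [206. 185.]
top left_camera [0.483 0.239 0.151] 0.94 [208. 244.]
top right_camera [ 0.429 -0.219  0.156] 0.73 [389. 261.]
top right_camera [ 0.688  0.284 -0.001] 0.39 [207. 186.]
top left_mat [ 0.76  -0.08  -0.001] 0.15 [330. 160.]
top right_mat [ 0.207  0.317 -0.004] 0.92 [191. 354.]
top right_mat [ 0.44  -0.199 -0.   ] 0.62 [374. 266.]
top right_mat [ 0.473 -0.335  0.148] 0.57 [433. 244.]
```

View pics/scene1.png

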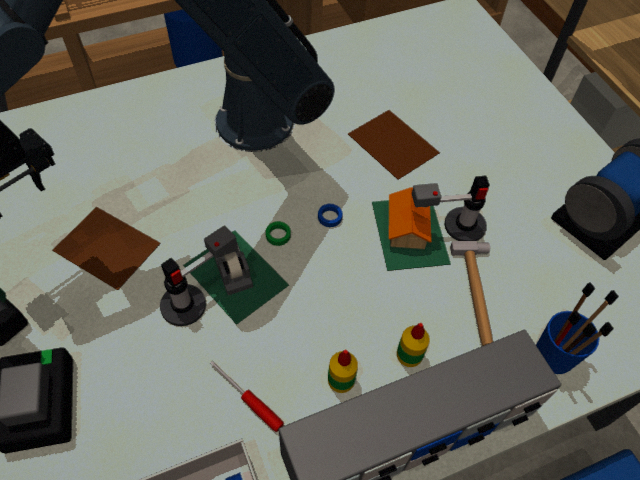

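View pics/top1.png

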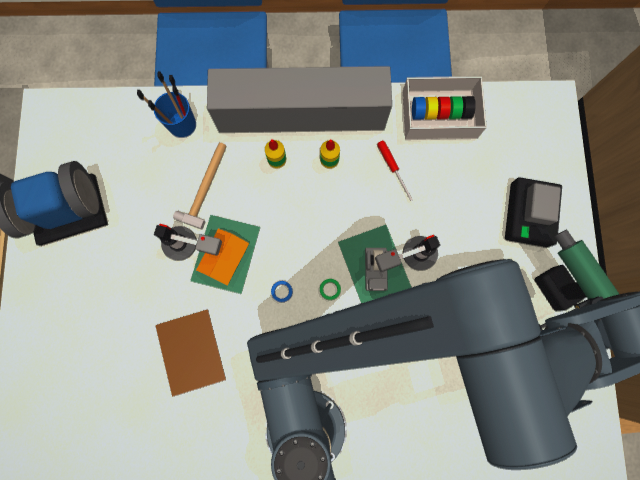

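The house (scene px 408,226; top px 226,260) lies on the left mat, and the dispenser (234,270) is on the right one. There are two candidate monopods: left at scene (479,187) and right at (171,270). The left one's camera (429,192) hangs over the house, so it's the left. The brown sheets at (393,143) and (108,248) are look-alikes of the mats. I'll confirm with a crop while turning the tool well clear of the bench.

```bash
python3 -c "
import cv2
i=cv2.imread('pics/scene1.png')[150:280,350:520];cv2.imwrite('pics/crop1.png',cv2.resize(i,None,fx=4,fy=4,interpolation=3))"
python3 -m jog '0 0 -10 0 0 -0.15 87;0 0 -10 0 0 -0.15 87;0 0 -10 0 0 -0.15 87;0 0 -10 0 0 -0.15 87;0 0 -10 0 0 -0.15 87;0 0 -10 0 0 -0.15 87'
```

```text
time_s: 2.05
position: [0.2479, -0.5736, 0.3049]
tcp_rot: [[0.255, 0.967, -0.0], [0.967, -0.255, 0.0], [0.0, -0.0, -1.0]]
force: [0.1, 0.4, -0.6]
opening: 1.0
grasp_force: 0.0
```

View pics/crop1.png

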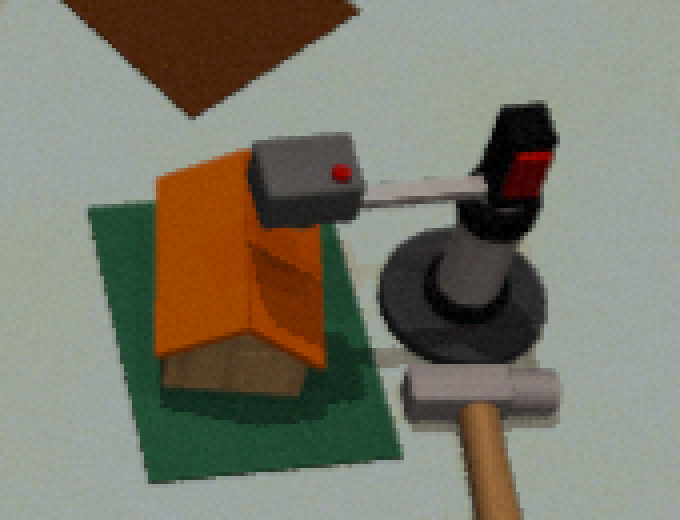

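The crop shows the house (240,270) on the green left mat with the left stand's camera (305,180) above it. The red button (525,175) is on the +x side. Now I'll traverse along tool x.

```bash
python3 -m jog '50 0 0 0 0 0 87;50 0 0 0 0 0 87;50 0 0 0 0 0 87;50 0 0 0 0 0 87;50 0 0 0 0 0 87;50 0 0 0 0 0 87;50 0 0 0 0 0 87;50 0 0 0 0 0 87;50 0 0 0 0 0 87;50 0 0 0 0 0 87'
python3 -m jog '45 2 0 0 0 0 87;45 2 0 0 0 0 87;45 2 0 0 0 0 87;45 2 0 0 0 0 87;45 2 0 0 0 0 87;45 2 0 0 0 0 87;45 2 0 0 0 0 87;45 2 0 0 0 0 87;45 2 0 0 0 0 87;30 0 0 0 0 0 87;30 0 0 0 0 0 87;0 0 0 0 0 0 87'
cat > look.py <<'E'
from rig import *
import cv2,numpy as np,sys
tag=sys.argv[1]
for c in("wrist","scene","top"):
    im=capture(c)
    cv2.imwrite(f"pics/{c}{tag}.png",im["color"][:,:,::-1])
    K,R,t=im["camera_matrix"],im["R"],im["t"]
    for n in("left_handle","left_button_face","left_camera","left_stand"):
        for d in place_of(c,n)[:2]:
            p=K@(R@np.array(d["at"])+t)
            print(c,n,np.round(d["at"],4),round(d["conf"],2),np.round(p[:2]/p[2]))
s=read_state();print(s['position'],s['force'])
E
python3 look.py 2
```

```text
time_s: 3.3
position: [0.3782, -0.0894, 0.3049]
tcp_rot: [[0.26, 0.965, 0.001], [0.965, -0.26, -0.0], [-0.0, 0.001, -1.0]]
force: [-0.0, -0.3, -0.6]
opening: 1.001
grasp_force: 0.0
time_s: 4.8
position: [0.5163, 0.3551, 0.3042]
tcp_rot: [[0.258, 0.966, 0.0], [0.966, -0.258, 0.0], [0.0, 0.0, -1.0]]
force: [-0.1, -0.4, 0.6]
opening: 1.001
grasp_force: 0.0
wrist left_handle [0.5154 0.3541 0.1453] 0.66 [320. 233.]
wrist left_button_face [0.5354 0.3498 0.1474] 0.47 [343. 233.]
wrist left_camera [0.4828 0.239  0.1489] 0.71 [319. 354.]
wrist left_stand [0.5156 0.3531 0.0013] 0.65 [321. 210.]
wrist left_stand [0.5338 0.3547 0.1486] 0.34 [340. 228.]
scene left_handle [0.5192 0.3582 0.146 ] 0.89 [481. 188.]
scene left_button_face [0.5376 0.3516 0.1445] 0.41 [483. 196.]
scene left_camera [0.4894 0.2373 0.1488] 0.89 [427. 194.]
scene left_camera [0.4645 0.2253 0.0063] 0.39 [407. 224.]
scene left_stand [0.5144 0.3488 0.0056] 0.93 [462. 225.]
top left_handle [0.5178 0.3593 0.1442] 0.8 [163. 233.]
top left_handle [0.7659 0.075  0.0016] 0.3 [278. 159.]
top left_button_face [0.5353 0.3512 0.1406] 0.59 [166. 226.]
top left_button_face [ 5.150e-01  3.575e-01 -4.000e-04] 0.52 [180. 244.]
top left_camera [0.4838 0.2396 0.1468] 0.59 [209. 244.]
top left_stand [5.187e-01 3.580e-01 3.000e-04] 0.96 [179. 243.]
[0.51615169 0.35336629 0.30456816] [-0.36789306  0.31799275  0.48605624]
```

View pics/wrist2.png

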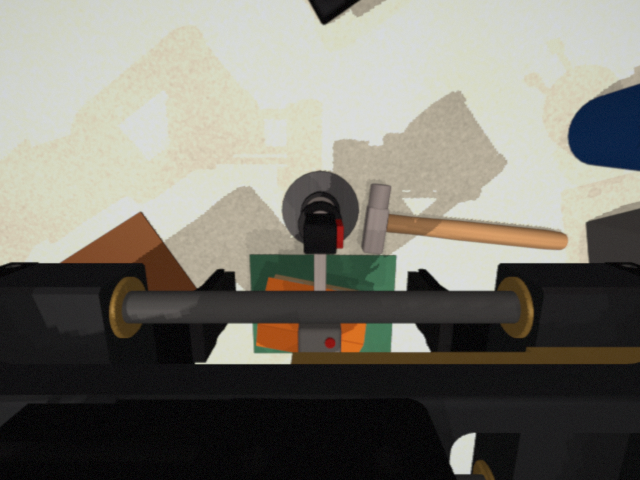

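The wrist view has the handle centred between the jaws at (320,233), with the button on the right at (340,233). The arm runs straight down the picture, so the yaw is right. The fingers' path is clear, so I'll descend and squeeze.

```bash
python3 -m jog '0 0 30 0 0 0 87;0 0 30 0 0 0 87;0 0 30 0 0 0 87;0 0 30 0 0 0 87;0 0 24 0 0 0 87;0 0 10 0 0 0 87;0 0 0 0 0 0 87;0 0 0 0 0 0 87'
python3 -m jog '0 0 0 0 0 0 45;0 0 0 0 0 0 45;0 0 0 0 0 0 45;0 0 0 0 0 0 20;0 0 0 0 0 0 20;0 0 0 0 0 0 20;0 0 0 0 0 0 20;0 0 0 0 0 0 20;0 0 0 0 0 0 20'
```

```text
time_s: 6.55
position: [0.5169, 0.3538, 0.1517]
tcp_rot: [[0.26, 0.966, 0.002], [0.966, -0.26, 0.001], [0.001, 0.002, -1.0]]
force: [0.0, -0.2, 0.3]
opening: 1.003
grasp_force: 0.0
time_s: 7.68
position: [0.5153, 0.3536, 0.1505]
tcp_rot: [[0.26, 0.966, -0.001], [0.966, -0.26, 0.0], [-0.0, -0.001, -1.0]]
force: [-4.1, 0.3, 2.6]
opening: 0.322
grasp_force: 30.0
```

The opening reads 28 mm, so the button is in. Pulling up.

```bash
python3 -m jog '0 0 -5 0 0 0 20;0 0 -8 0 0 0 20;0 0 -8 0 0 0 20;0 0 -8 0 0 0 20;0 0 -8 0 0 0 20;0 0 -8 0 0 0 20;0 0 -8 0 0 0 20;0 0 -7 0 0 0 20;0 0 0 0 0 0 20'
python3 -m jog '0 0 -5 0 0 0 20;0 0 -5 0 0 0 20;0 0 -5 0 0 0 20;0 0 -5 0 0 0 20;0 0 0 0 0 0 20'
```

```text
time_s: 8.8
position: [0.5154, 0.3535, 0.2116]
tcp_rot: [[0.26, 0.966, -0.001], [0.966, -0.26, 0.0], [-0.0, -0.001, -1.0]]
force: [-3.9, 3.2, -3.0]
opening: 0.319
grasp_force: 30.0
time_s: 9.43
position: [0.5155, 0.3535, 0.2311]
tcp_rot: [[0.26, 0.966, -0.001], [0.966, -0.26, 0.0], [-0.0, -0.001, -1.0]]
force: [-4.4, 3.0, -3.5]
opening: 0.322
grasp_force: 30.0
```

```bash
python3 -m jog '0 0 -7 0 0 0 20;0 0 -7 0 0 0 20;0 0 -7 0 0 0 20;0 0 -7 0 0 0 20;0 0 -7 0 0 0 20;0 0 -7 0 0 0 20;0 0 -6 0 0 0 20;0 0 -5 0 0 0 20;0 0 0 0 0 0 20'
python3 -m jog '0 0 -2 0 0 0 20;0 0 -2 0 0 0 20;0 0 -2 0 0 0 20;0 0 -1 0 0 0 20;0 0 0 0 0 0 20'
python3 look.py 3
```

```text
time_s: 10.55
position: [0.5155, 0.3535, 0.2843]
tcp_rot: [[0.26, 0.966, -0.001], [0.966, -0.26, 0.0], [-0.0, -0.001, -1.0]]
force: [-5.8, 2.1, -3.3]
opening: 0.324
grasp_force: 30.0
time_s: 11.18
position: [0.5154, 0.3534, 0.2906]
tcp_rot: [[0.26, 0.966, -0.002], [0.966, -0.26, 0.0], [-0.0, -0.002, -1.0]]
force: [-4.0, 2.4, -6.0]
opening: 0.318
grasp_force: 30.0
wrist left_handle [0.5128 0.3566 0.2858] 0.6 [314. 299.]
wrist left_handle [0.6841 0.283  0.0032] 0.16 [462. 229.]
wrist left_camera [0.514  0.3547 0.0009] 0.4 [320. 209.]
wrist left_stand [0.5154 0.3529 0.0009] 0.89 [322. 210.]
scene left_handle [0.5188 0.357  0.2899] 0.9 [498. 144.]
scene left_handle [ 0.4722 -0.3349 -0.0014] 0.7 [183. 306.]
scene left_camera [0.489  0.2379 0.2917] 0.88 [440. 149.]
scene left_camera [ 0.428  -0.2025  0.0061] 0.2 [233. 269.]
scene left_stand [0.5153 0.3523 0.0042] 0.93 [464. 225.]
top left_handle [0.5171 0.3584 0.2844] 0.94 [143. 220.]
top left_camera [0.4835 0.2396 0.2881] 0.89 [194. 233.]
top left_camera [ 0.4964 -0.3313  0.1493] 0.19 [431. 235.]
top left_stand [ 0.5173  0.3584 -0.0038] 0.62 [180. 243.]
[0.5154519  0.35341921 0.29058935] [-3.67718278  3.40550661 -6.77132703]
```

It has risen 140 mm. I'll edge up a little until the stop clearly shows in the force.

```bash
python3 -m jog '0 0 -1 0 0 0 20;0 0 0 0 0 0 20'; python3 -m jog '0 0 -1 0 0 0 20;0 0 0 0 0 0 20;0 0 0 0 0 0 20'
```

```text
time_s: 12.18
position: [0.5155, 0.3534, 0.2907]
tcp_rot: [[0.26, 0.966, -0.002], [0.966, -0.26, -0.0], [-0.001, -0.002, -1.0]]
force: [-3.1, 3.9, -10.6]
opening: 0.322
grasp_force: 30.0
time_s: 12.55
position: [0.5155, 0.3534, 0.2907]
tcp_rot: [[0.26, 0.966, -0.003], [0.966, -0.26, -0.0], [-0.001, -0.002, -1.0]]
force: [-3.0, 5.3, -14.1]
opening: 0.322
grasp_force: 30.0
```

View pics/scene3.png

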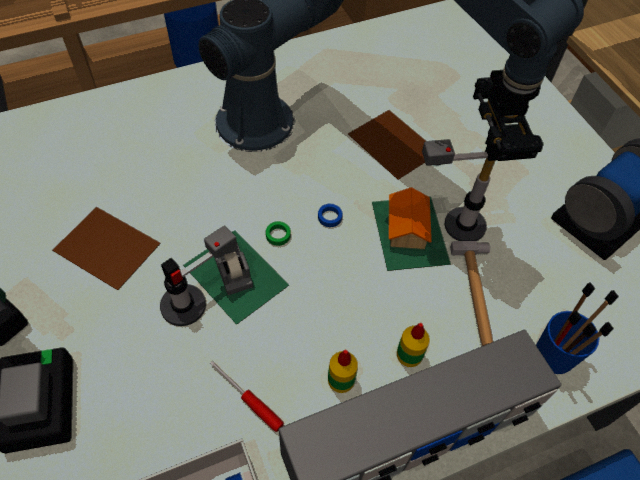

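The picture shows both sections drawn out, brass at (488,170) and steel at (480,190), with the camera at (438,150). The house (410,220) hasn't moved and the right stand is still shut. The height stays at 0.2907 while the force grows, so the pole is at its second stop with the button in.

```bash
python3 -c "
from rig import *
print(hand_in())"
```

```text
the job is handed in; nothing more can be done
None
```

The house was on the left mat, so I drew the left monopod up 140 mm to its second stop and handed the job in while still gripping it with the button squeezed; the right stand, the house and the rest of the bench were not touched.

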